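# Load a reagent bottle into the analyser's carousel

### The job

Load the fresh blue-capped reagent bottle into the analyser: first turn the carousel (it has a black bar handle on its hub) until the empty blue pocket rests at the loading point, centred on the red pointer in the gap of the clear cover. Then carry the bottle upright from the tray and lower it into that pocket, letting go only once it stands on the pocket's floor, with the pocket still at the pointer. Leave the yellow-capped bottle, the jar and the glue stick where they are.

Things in the scene. Friction and masses are not known exactly. Their poses are not given: they have to be found in the camera images.
- analyser: Off-white bench-top analyser, fixed; place and yaw vary. Origin: on the bench under the carousel's axis; x to its back (the front, -x, faces the robot), y to its left, z up. Housing x -150..190, y -150..310 mm, deck 85 mm high. Carousel well: wall radius 132, rim 125 mm above the bench. A sampling arm, top 218 mm above the bench, lies along x at y = 215 mm; a console is left of the well too.
- carousel (a joint): Carousel angle (rad), growing anticlockwise seen from above; it turns endlessly both ways and stays where it is left (friction only, about 0.1 N m, no clicks). 0 or any whole turn: blue pocket exactly at the loading point. Starts between 0.9 and 5.38.
- handle (a point): Black bar on the carousel's hub, above the cover: 66 mm long, 12 wide, 28 high; top 206 mm and foot 178 mm above the bench, standing on a white flange of 48 mm radius with a colour dot towards each pocket. This point: bar's centre, on the carousel's axis, 14 mm below the bar's top. Its x axis runs along the bar, away from the blue pocket; z up.
- blue_pocket (a point): Empty pocket with blue walls, to be loaded: inside 49 mm long (radially) x 30 mm wide, walls 2.5 mm thick, 20 mm high, open above. Point: centre of its floor, 96 mm above the bench, 90 mm from the carousel's axis; x along the pocket towards that axis, y across, z up. Of the other pockets, 60 deg apart, yellow is empty too; the rest hold bottles fixed to the carousel.
- load_point (a point): The loading point: where the centre of the pocket's floor must be; 90 mm from the carousel's axis towards the red pointer (-x of the analyser), 96 mm above the bench; fixed to the analyser, with its axes.
- tray: Shallow light-grey tray, fixed, 200 x 110 mm, rim 12 mm high, floor 3 mm thick, on which both loose bottles stand. Origin: centre of its underside; x along its length.
- blue_bottle: White reagent bottle with blue cap and stripe, the one to load, about 55 g: flat rectangular body 44 mm long (x) by 26 wide (y) by 46 high, round cap 22 mm across, 65 mm high in all. Origin: centre of its underside; z up. Fits the pocket long side along the pocket, either way round, with about 2 mm to spare on each side.
- yellow_bottle: The same bottle with a yellow cap, to be left alone; stands about 90 mm from the blue one in the tray. Origin: centre of its underside.
- jar: White plastic jar, 90 mm across, 108 mm high, to be left alone. Origin: centre of its underside.
- glue_stick: Green glue stick with white cap, standing, 25 mm across, 94 mm high, to be left alone. Origin: centre of its underside.
- cover (a point): Middle of the fixed clear cover's top, on the carousel's axis, 170 mm above the bench; axes as the analyser's. The cover (4 mm thick, radius 132 mm, clear side wall down to the well) covers all but the loading gap: a sector 46 deg to each side of -x, open from above and in front, about 125 mm wide at the pocket. A red pointer on the well's rim marks the gap's middle.
Things that resemble listed ones, but are neither listed nor needed, are in the scene too. What is shaped like the blue_bottle but brown or green is not meant.

How it is judged:
By the outcome, as a careful person would: the job done as asked, in the order asked, and still so for the second after the job is handed in, with the robot touching nothing.
It also fails if it takes over 67 s, if anything falls off the work surface, if the arm or the gripper's body presses on something with over 40 N, if the wrist force passes 120 N, or if a joint passes its speed limit or range.

### The arm

A 6-joint arm with a two-finger parallel gripper is mounted at the origin on the work surface. World frame = base frame: x ahead of the robot, y to its left, z up, the work surface at z = 0. Lengths are in mm, angles in rad, forces in N, time in s.
With the tool pointing down it reaches from about 350 to 875 mm from the base axis. Payload 4.2 kg.
Tool frame: the origin (TCP) lies on the centre line of the jaws, within the pads' length; the fingertips stand robot.tips_ahead ahead of it and the grasp point (between the pads) is the TCP (robot.tips_ahead is the distance from the TCP to the fingertips, in mm); z points along the fingers, y is the direction in which the jaws open and shut (so a half turn about z gives the same grasp; the last joint's range is limited). The gripper opens to 85 mm and grips with 20 to 120 N. Pads are 22 mm wide; open, the fingers measure 114 mm over their backs; the gripper's body (76 mm by 85 mm) begins 54 mm behind the grasp point. The pads swing forward as they close: fully open they stand 13 mm farther back than shut.
Start: joints at [1.486, 0.385, 0.008, 0, -1.194, -0.259], TCP at [210.634, 588.415, 250.312] pointing down, gripper open.
Joint ranges: [-3.14, 3.14], [-1.21, 2.06], [-1.07, 1.41], [-3.16, 2.05], [-2.99, -0.16], [-3.1, 3.1]. Speed limits (rad/s): [2.79, 2.79, 3.14, 3.14, 3.14, 3.14].

### API

Orientations are given as a unit quaternion [w, x, y, z].
In Python, from rig import robot gives the robot as it stands.
- The arm moves only by the shell command python3 -m creep 'ROWS' [FORCE]. ROWS is a JSON object of lists of equal length, an entry for each row: "travel": the shift along the tool's x, y, z in mm, a list of three; "twist": the turn about the tool's z in rad; "fingers": the finger opening in mm, from 0 to 85.4. In form: {"travel": [[tx, ty, tz], ...], "twist": [twist, ...], "fingers": [fingers, ...]}. A call has 1 to 20 rows; each row is the pose to reach, as a shift and turn from the pose measured when the call began, along the tool's axes at that moment; what a row does not reach only later rows make up. A row lasts 1/12 s, in which the tool goes at most 41.7 mm and 7.16 degrees, less where a joint would pass 70% of its speed; a pose out of reach is approached as far as the arm can. A call with a gripper value outside its range is refused whole. The fingers move at their own pace and stop on an object; FORCE is the grip in N (left out, the last holds). Time passes only in rows, so rows that repeat a pose let the fingers close. It gives the time, the measured TCP pose, the force and the opening at its end, in the units of the state.
- robot.read_state(): the state, without advancing time (a new reading comes with each control period).
- robot.get_image(name): name is "scene" or "top" or "wrist"; returns a dict with "frame" (420x560x3 uint8, blue, green, red), "depth" (420x560 float32, mm along the optical axis (not along the pixel's ray), 0 where there is no reading), "K" (3x3 intrinsics, pixels), "pose" (4x4, takes a point from camera to world coordinates); the wrist camera has in their place "tool_from_camera" (4x4, takes a point from camera to tool coordinates, whose origin is the TCP and whose axes are the flange's). Camera axes: x right, y down, z forward; pixel columns grow to the right and rows downward; lengths in mm; the calibration is good to about 2 mm. A picture is of the moment at which its call begins: read the wrist's pose just before it.
- robot.job_done(): hands the job in, once; it reports no verdict.
The state is a dict: "time_s": time; "q": joint angles; "dq": joint speeds; "effort": joint torques, N m; "position": TCP position; "eef_rot": TCP orientation; "wrist_force": force on the tool from outside, world axes, zero at the start; "wrist_torque": the same for the moment, N m; "grip_width": opening from 0.0 (shut) to 1.0 (fully open).
Only numpy, scipy, OpenCV 4.12 (cv2) and the standard library are available. Lean on these libraries where they do the work, as an engineer would, in place of code of your own. Each camera call takes 0.05 s, during which the arm holds its last target. There are 200 camera calls.

## Working session

There is one attempt and no reset: what is moved stays moved. The work goes in short steps, Python scripts to look and compute and a shell command to move; the robot and the scene stay as the last step left them, time stands still between calls to the robot, and variables do not carry over. Pictures are saved under pics/ and viewed, about 8 in all and at most 12, crops included, and the job is handed in when it is done.

```bash
ls; mkdir -p pics; cat > h.py <<'E'
import numpy as np, cv2
from rig import robot
from scipy.spatial.transform import Rotation as R
def tool():
    s=robot.read_state(); T=np.eye(4); q=s["eef_rot"]
    T[:3,:3]=R.from_quat([q[1],q[2],q[3],q[0]]).as_matrix(); T[:3,3]=s["position"]; return T
def grab(name,tag):
    T=tool(); d=robot.get_image(name)
    P=d["pose"] if name!="wrist" else T@d["tool_from_camera"]
    np.savez(f"pics/{tag}.npz",f=d["frame"],d=d["depth"],K=d["K"],P=P); cv2.imwrite(f"pics/{tag}.png",d["frame"]); return d
def load(tag): return np.load(f"pics/{tag}.npz")
def px(tag,u,v,z=None):
    a=load(tag); r=np.linalg.inv(a["K"])@[u,v,1]; P=a["P"]
    dirn=P[:3,:3]@r; 
    t=(z-P[2,3])/dirn[2] if z is not None else a["d"][int(v),int(u)]
    return P[:3,3]+dirn*t
def proj(tag,p):
    a=load(tag); c=np.linalg.inv(a["P"])@np.r_[p,1]; w=a["K"]@c[:3]; return w[:2]/w[2]
def totool(p):
    return (np.linalg.inv(tool())@np.r_[p,1])[:3]
E
python3 - <<'E'
from h import *
s=robot.read_state(); print(s, robot.tips_ahead); print(tool().round(3))
grab("scene","s0"); grab("top","t0")
a=load("s0")["f"];b=load("t0")["f"]
print(load("t0")["P"].round(2),load("t0")["K"])
E
```

```text
pics
{'time_s': 0.0, 'q': array([ 1.48560762e+00,  3.85559228e-01,  6.58620280e-03, -5.03488815e-04,
       -1.19400024e+00, -2.58588062e-01]), 'dq': array([ 0.00097005,  0.0013251 , -0.00138124, -0.00042575,  0.00064978,
        0.00093329]), 'effort': array([-9.32030853e-04, -3.92293274e+01,  1.88401830e+01,  4.18621972e+00,
       -4.64216253e-03, -1.78407475e-06]), 'position': array([210.45509359, 587.90609253, 249.20375832]), 'eef_rot': array([ 1.10464017e-03,  9.85247027e-01, -1.71134616e-01, -1.38852668e-04]), 'wrist_force': array([-0.2075113 , -1.09531281,  0.51267434]), 'wrist_torque': array([-0.03044306,  0.00277905, -0.01013415]), 'grip_width': 0.9957430943142813} 19.0
[[ 9.41000e-01 -3.37000e-01 -1.00000e-03  2.10455e+02]
 [-3.37000e-01 -9.41000e-01 -2.00000e-03  5.87906e+02]
 [ 0.00000e+00  2.00000e-03 -1.00000e+00  2.49204e+02]
 [ 0.00000e+00  0.00000e+00  0.00000e+00  1.00000e+00]]
[[-3.00000e-02 -9.90000e-01  1.40000e-01  3.71050e+02]
 [-1.00000e+00  3.00000e-02 -1.00000e-02 -1.52330e+02]
 [ 0.00000e+00 -1.40000e-01 -9.90000e-01  1.02383e+03]
 [ 0.00000e+00  0.00000e+00  0.00000e+00  1.00000e+00]] [[435.8513996    0.         274.64564508]
 [  0.         435.8513996  202.85962934]
 [  0.           0.           1.        ]]
```

View pics/t0.png

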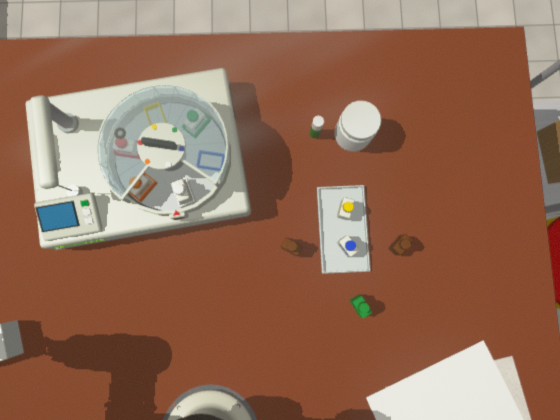

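View pics/s0.png

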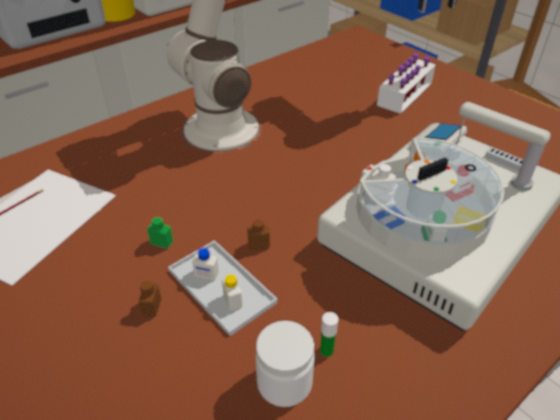

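The top view shows the analyser with its hub at about (160,146), the red pointer at (177,213), the blue pocket at (210,160) and the blue cap at (350,246). Next, an enlarged crop.

```bash
python3 - <<'E'
from h import *
f=load("t0")["f"]
a=cv2.resize(f[80:235,85:240],None,fx=3.4,fy=3.4,interpolation=cv2.INTER_CUBIC)
b=cv2.resize(f[180:280,315:373],None,fx=4.6,fy=4.6,interpolation=cv2.INTER_CUBIC)
h=max(a.shape[0],b.shape[0]); c=np.zeros((h,a.shape[1]+b.shape[1],3),np.uint8)
c[:a.shape[0],:a.shape[1]]=a; c[:b.shape[0],a.shape[1]:]=b
cv2.imwrite("pics/c0.png",c); print(a.shape,b.shape)
E
```

```text
(527, 527, 3) (460, 267, 3)
```

View pics/c0.png

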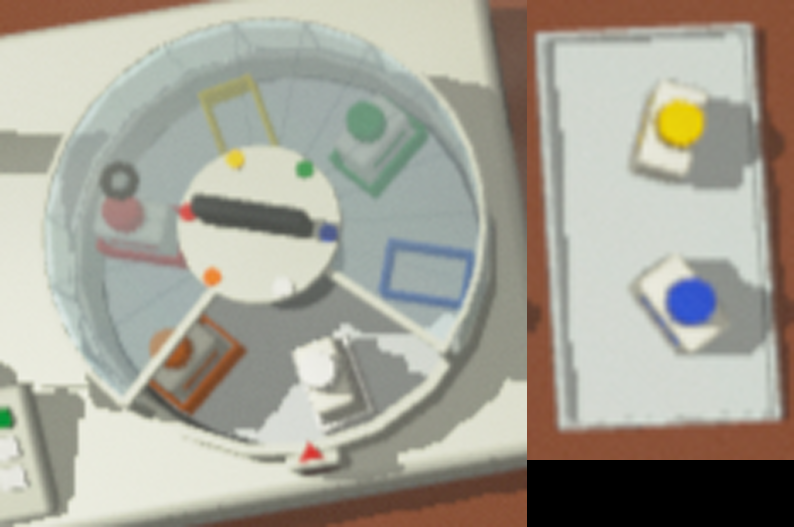

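```bash
python3 - <<'E'
from h import *
A=lambda x,y,z:px("t0",85+x/3.4,80+y/3.4,z)
B=lambda x,y,z:px("t0",315+(x-527)/4.6,180+y/4.6,z)
c=A(258.3,223,178); print("hub",c)
deg=lambda v:np.degrees(np.arctan2(v[1],v[0]))
for n,p in dict(blue=(328,233),red=(187,212),yel=(235,159),grn=(305,169),org=(212,277),wht=(282,287)).items():
    d=A(*p,178)-c; print(n,deg(d[:2]),np.hypot(*d[:2]))
p=A(312,456,125);print("ptr",p,deg((p-c)[:2]),np.hypot(*(p-c)[:2]))
q=[A(x,y,116) for x,y in [(390,240),(475,250),(468,306),(382,294)]]; m=np.mean(q,0); print("bluepocket",m,deg((m-c)[:2]),np.hypot(*(m-c)[:2]))
# analyser front edge & yaw via housing edges in full image, z=85
e=[px("t0",u,v,85) for u,v in [(100,233),(248,212),(228,70),(27,100)]]; print(np.round(e,0)); print(deg((e[0]-e[1])[:2]),deg((e[3]-e[2])[:2]),deg((e[2]-e[1])[:2]))
print("cap",B(690,301,65)); 
k=[B(x,y,49) for x,y in [(632,288),(678,254),(725,328),(688,352)]]; print(np.round(k,0),deg((k[0]-k[3])[:2]),deg((k[1]-k[0])[:2]))
print("ycap",B(680,123,68))
# depth cap
for u,v in [(350,245)]:
  print(px("t0",u,v))
print(px("t0",85+258/3.4,80+215/3.4))
print("need twist handling; tool rot deg", deg(tool()[:2,0]), deg(tool()[:2,1]))
E
```

```text
hub [613.35079432  65.02105142 178.        ]
blue -99.89992681680856 41.50579971946717
red 79.48344663377617 42.618708458169735
yel 19.731895993185628 41.76560051756543
grn -40.312644815720276 42.09121865604932
org 139.938552599269 41.492436264340384
wht -159.96691380617608 41.33395598875215
ptr [481.25604547  44.59517186 125.        ] -171.20994120692225 133.6646521323334
bluepocket [596.31529266 -26.11987636 116.        ] -100.58720847585099 92.7193455208186
[[ 450.  218.   85.]
 [ 487. -101.   85.]
 [ 813.  -62.   85.]
 [ 754.  391.   85.]]
96.57851519152699 97.48303844655787 6.855832988016952
cap [ 409.05785864 -322.95297205   65.        ]
[[ 417. -298.   49.]
 [ 433. -321.   49.]
 [ 396. -342.   49.]
 [ 385. -324.   49.]] 39.02561481879699 -55.61436105822796
ycap [ 494.32331471 -322.07131134   68.        ]
[ 409.80807937 -321.06897811   70.53611158]
[610.61902043  58.56985658 203.93472704]
need twist handling; tool rot deg -19.708024901893683 -109.70803913006152
```

```bash
python3 - <<'E'
from h import *
print(totool([613,65,330]).round(1)); print(robot.get_image("wrist")["tool_from_camera"].round(3))
E
```

```text
[555.3 356.8 -79.9]
[[ 1.00000e-03 -9.57000e-01 -2.89000e-01  7.38030e+01]
 [ 1.00000e+00  1.00000e-03 -1.00000e-03  1.49000e-01]
 [ 1.00000e-03 -2.89000e-01  9.57000e-01 -1.24218e+02]
 [ 0.00000e+00  0.00000e+00  0.00000e+00  1.00000e+00]]
```

```bash
python3 -m creep '{"travel":[[0,0,-40],[0,0,-80],[555,357,-80],[555,357,-80],[555,357,-80],[555,357,-80],[555,357,-80],[555,357,-80],[555,357,-80],[555,357,-80],[555,357,-80],[555,357,-80],[555,357,-80],[555,357,-80],[555,357,-80],[555,357,-80],[555,357,-80],[555,357,-80],[555,357,-80],[555,357,-80]],"twist":[0,0.1,0.2,0.3,0.4,0.5,0.6,0.7,0.8,0.9,1.0,1.1,1.2,1.3,1.4,1.4,1.4,1.4,1.4,1.4],"fingers":[60,60,60,60,60,60,60,60,60,60,60,60,60,60,60,60,60,60,60,60]}'
python3 - <<'E'
from h import *
print(robot.read_state()["q"]); print(tool().round(3)); grab("wrist","w1")
E
```

```text
time_s: 1.82
position: [613.2, 63.2, 328.8]
eef_rot: [-0.002, -0.642, 0.767, 0.0]
wrist_force: [-0.6, 0.5, 0.2]
grip_width: 0.697
[ 3.65310551e-01  3.31010668e-01  1.21961885e-01  9.93963841e-04
 -1.36494236e+00 -5.42197704e-01]
[[-1.76000e-01 -9.84000e-01 -3.00000e-03  6.13250e+02]
 [-9.84000e-01  1.76000e-01 -2.00000e-03  6.31750e+01]
 [ 2.00000e-03  2.00000e-03 -1.00000e+00  3.28755e+02]
 [ 0.00000e+00  0.00000e+00  0.00000e+00  1.00000e+00]]
```

View pics/w1.png

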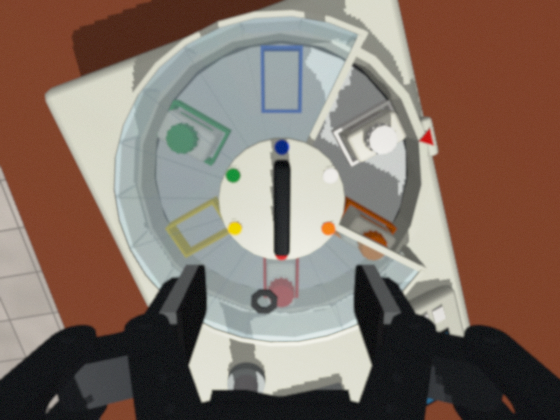

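The wrist view shows the bar lying vertical at (282,208), the blue dot at (282,147), the flange dots around it and the red pointer at (428,137).

```bash
python3 - <<'E'
from h import *
P=dict(blue=(282,147),red=(282,255),green=(233,175),orange=(328,228),yellow=(235,228),white=(329,175))
W={k:px("w1",*v,178) for k,v in P.items()}
pairs=[("blue","red"),("green","orange"),("yellow","white")]
cs=np.array([(W[a]+W[b])/2 for a,b in pairs]); c=cs.mean(0); print(cs.round(1),c)
deg=lambda v:np.degrees(np.arctan2(v[1],v[0]))
for k in W: print(k,deg((W[k]-c)[:2]),np.hypot(*(W[k]-c)[:2]))
for uv in [(420,138),(433,118),(437,152),(428,137)]:
    p=px("w1",*uv,125);print("ptr",p,deg((p-c)[:2]),np.hypot(*(p-c)[:2]))
# housing front edge (z=85)
e=[px("w1",u,v,85) for u,v in [(400,5),(468,330)]]; print(e,deg((e[1]-e[0])[:2]))
e=[px("w1",u,v,85) for u,v in [(48,97),(392,0)]]; print(e,deg((e[1]-e[0])[:2]))
print(totool(np.r_[c[:2],203]))
E
python3 - <<'E'
import cv2
f=cv2.imread('pics/w1.png'); cv2.imwrite('pics/c1.png',cv2.resize(f[80:200,300:460],None,fx=5,fy=5,interpolation=cv2.INTER_CUBIC))
E
```

```text
[[612.1  68.1 178. ]
 [612.3  67.  178. ]
 [612.7  67.  178. ]] [612.35604709  67.36823977 178.        ]
blue -100.49835283529823 41.90816226764889
red 80.5035450004641 43.23305486892485
green -40.56158303394147 41.83955305617316
orange 140.21487386870734 41.5107143861486
yellow 19.60235543382118 41.445663201048625
white -159.0728211941321 41.14133588730981
ptr [487.1356266  46.2662256 125.       ] -170.43444904490562 126.98601778003179
ptr [475.1002022  31.3666261 125.       ] -165.30264924981523 141.89884828541815
ptr [473.38705483  60.95427667 125.        ] -177.35745075409946 139.11692827911037
ptr [480.29100996  46.62052844 125.        ] -171.0716817952794 133.68485912140216
[array([482.6128313, -65.8514397,  85.       ]), array([434.73725583, 277.96922938,  85.        ])] 97.92722280327442
[array([813.78690367, -46.09674008,  85.        ]), array([489.17756988, -71.00801836,  85.        ])] -175.61158961398945
[ -3.25487396   0.62163338 126.19492942]
```

View pics/c1.png

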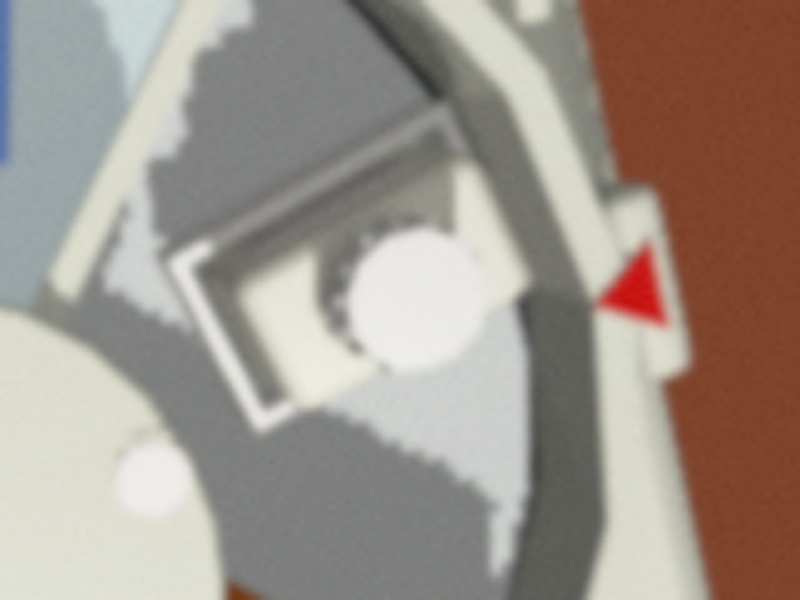

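The enlargement shows the pointer tip at crop (597,304) and its base at (648,242) and (668,325). That puts the gap's middle at about -171.6°, so the carousel needs about 71° clockwise, which is a positive twist. I'll descend and grip the bar.

```bash
python3 -m creep '{"travel":[[-3,1,30],[-3,1,60],[-3,1,90],[-3,1,115],[-3,1,126],[-3,1,126],[-3,1,126],[-3,1,126],[-3,1,126],[-3,1,126],[-3,1,126],[-3,1,126],[-3,1,126],[-3,1,126]],"twist":[0,0,0,0,0,0,0,0,0,0,0,0,0,0],"fingers":[50,50,50,50,50,50,50,0,0,0,0,0,0,0]}' 40
```

```text
time_s: 3.03
position: [612.8, 67.4, 205.1]
eef_rot: [0.0, -0.643, 0.766, -0.001]
wrist_force: [-0.4, 1.4, 6.5]
grip_width: 0.129
```

```bash
python3 -m creep '{"travel":[[0,0,0],[0,0,0],[0,0,0],[0,0,0],[0,0,0],[0,0,0],[0,0,0],[0,0,0],[0,0,0],[0,0,0],[0,0,0],[0,0,0],[0,0,0],[0,0,0],[0,0,0],[0,0,0],[0,0,0],[0,0,0]],"twist":[0.08,0.16,0.24,0.32,0.4,0.48,0.56,0.64,0.72,0.8,0.88,0.96,1.04,1.12,1.2,1.245,1.245,1.245],"fingers":[0,0,0,0,0,0,0,0,0,0,0,0,0,0,0,0,0,0]}' 40
python3 - <<'E'
from h import *
T=tool(); print(np.degrees(np.arctan2(T[1,0],T[0,0])), robot.read_state()["wrist_torque"]); grab("wrist","w2"); grab("top","t2")
f=load("w2")["f"]; cv2.imwrite("pics/w2.png",f)
E
```

```text
time_s: 4.53
position: [613.7, 66.5, 205.1]
eef_rot: [0.001, -0.076, 0.997, -0.001]
wrist_force: [4.9, -3.6, -1.0]
grip_width: 0.127
-171.31278538675724 [-1.00680395 -1.05754539 -0.05921358]
```

View pics/w2.png

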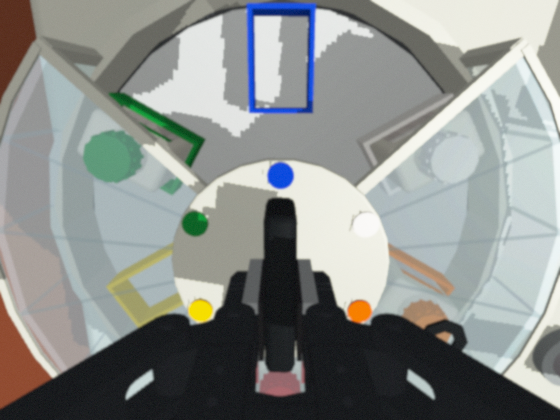

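The blue pocket at (281,58) now sits centrally between the two cover edges, whose outer ends are at (40,42) and (520,42). I'll release, rise and check against the pointer.

```bash
python3 -m creep '{"travel":[[0,0,0],[0,0,0],[0,0,0],[0,0,-20],[20,0,-60],[40,0,-100],[60,0,-130],[60,0,-130],[60,0,-130],[60,0,-130]],"twist":[0,0,0,0,0,0,0,0,0,0],"fingers":[45,45,45,45,45,45,45,45,45,45]}' 40
python3 - <<'E'
from h import *
grab("wrist","w3")
f=load("w3")["f"]; cv2.imwrite("pics/w3c.png",cv2.resize(f[:300,60:500],None,fx=1.8,fy=1.8,interpolation=cv2.INTER_CUBIC))
E
```

```text
time_s: 5.47
position: [553.5, 58.0, 335.0]
eef_rot: [0.001, -0.076, 0.997, -0.001]
wrist_force: [0.0, -0.2, -0.7]
grip_width: 0.528
```

View pics/w3c.png

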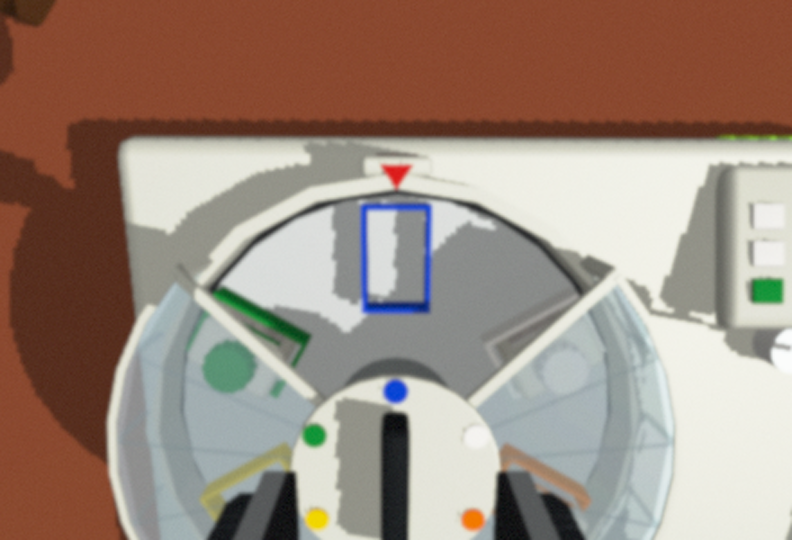

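```bash
python3 - <<'E'
from h import *
C=lambda x,y,z:px("w3",60+x/1.8,y/1.8,z)
deg=lambda v:np.degrees(np.arctan2(v[1],v[0]))
c=np.mean([(C(314,435,178)+C(473,519,178))/2,(C(475,436,178)+C(317,519,178))/2],0); print("hub",c)
b=C(395,391,178)-c; print("blue dot",deg(b),np.hypot(*b[:2]))
for z in(125,128): p=C(396,178,z); print("ptr",p,deg(p-c),np.hypot(*(p-c)[:2]))
q=np.array([C(x,y,116) for x,y in [(363,205),(431,206),(429,312),(362,310)]]); m=q.mean(0); print("pocket",m,deg(m-c),np.hypot(*(m-c)[:2]), deg(q[0]-q[3]),deg(q[1]-q[2]))
e=deg(C(700,139,85)-C(150,138,85)); print("front",e, e-90)
l=C(195,285,170)-c; r=C(605,280,170)-c; print("edges",deg(l),deg(r))
lp=(c+90*np.array([np.cos(np.radians(-171.5)),np.sin(np.radians(-171.5)),0])); print("load",lp)
T=tool(); print(deg(T[:,0]), totool([lp[0],lp[1],250]), "tray", totool([409,-322,260]))
d=load("t0"); 
E
```

```text
hub [613.23815349  66.61341117 178.        ]
blue dot -171.4126516522446 41.692266739828405
ptr [484.4458302   47.29144107 125.        ] -171.46787624614723 130.23364029937437
ptr [484.40519128  47.28710129 128.        ] -171.46864045161874 130.27447334130684
pocket [523.39535436  53.41542737 116.        ] -171.6429735420941 90.80702248019071 -172.61377506015583 -171.47783038107593
front 98.65670968537944 8.65670968537944
edges -126.66513248806909 143.49667767609736
load [524.22672579  53.31056417 178.        ]
-171.28956694755738 [29.71506655  0.11000336 83.82674057] tray [ 200.44436675 -353.44286366   74.49431397]
```

The pocket (-171.6°), blue dot (-171.4°) and pointer (-171.5°) agree, so the carousel is set. Now to the bottle.

```bash
python3 -m creep '{"travel":[[30,-30,0],[60,-65,0],[80,-100,0],[100,-135,0],[120,-175,15],[140,-215,35],[160,-255,60],[180,-295,90],[200,-330,115],[200,-353,134],[200,-353,134],[200,-353,134],[200,-353,134],[200,-353,134],[200,-353,134],[200,-353,134]],"twist":[0,-0.1,-0.2,-0.3,-0.4,-0.5,-0.526,-0.526,-0.526,-0.526,-0.526,-0.526,-0.526,-0.526,-0.526,-0.526],"fingers":[50,50,50,50,50,50,50,50,50,50,50,50,50,50,50,50]}'
python3 - <<'E'
from h import *
grab("wrist","w4")
f=load("w4")["f"]; print(tool().round(3)); cv2.imwrite("pics/w4c.png",cv2.resize(f[:,80:500],None,fx=1.4,fy=1.4,interpolation=cv2.INTER_CUBIC))
E
```

```text
time_s: 6.85
position: [410.2, -320.9, 201.3]
eef_rot: [0.001, -0.333, 0.943, -0.002]
wrist_force: [-0.7, 0.8, -0.1]
grip_width: 0.588
[[-7.78000e-01 -6.29000e-01  2.00000e-03  4.10120e+02]
 [-6.29000e-01  7.78000e-01 -3.00000e-03 -3.20916e+02]
 [-0.00000e+00 -4.00000e-03 -1.00000e+00  2.01316e+02]
 [ 0.00000e+00  0.00000e+00  0.00000e+00  1.00000e+00]]
```

View pics/w4c.png

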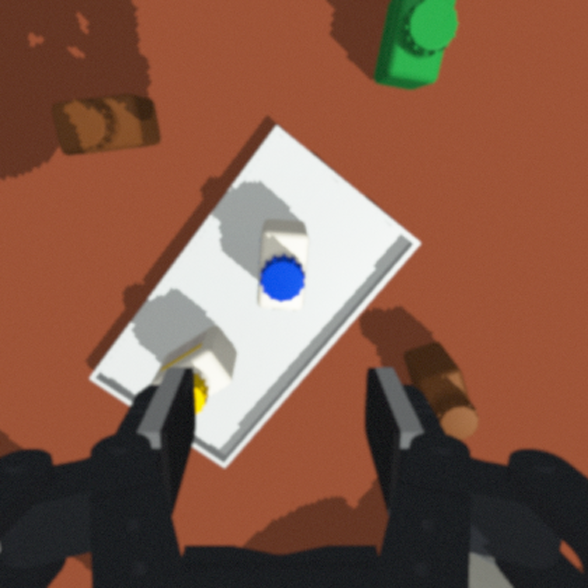

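The blue cap is at crop (282,279), and the body's top face has corners near (263,235), (309,237), (303,308) and (258,305).

```bash
python3 - <<'E'
from h import *
C=lambda x,y,z:px("w4",80+x/1.4,y/1.4,z)
deg=lambda v:np.degrees(np.arctan2(v[1],v[0]))
cap=C(282,279,68); q=np.array([C(x,y,49) for x,y in [(263,235),(309,237),(303,308),(258,305)]])
print(cap,q.mean(0),deg(q[0]-q[3]),deg(q[1]-q[2]),np.linalg.norm(q[0]-q[3]),np.linalg.norm(q[0]-q[1]))
print(deg(q[1]-q[0])+90, deg(tool()[:3,0]))
print(px("w4",80+282/1.4,279/1.4), totool([*cap[:2],55]))
E
python3 - <<'E'
import cv2
f=cv2.imread('pics/w4.png'); cv2.imwrite('pics/c4.png',cv2.resize(f[140:240,240:320],None,fx=6,fy=6,interpolation=cv2.INTER_CUBIC))
E
```

```text
[ 407.45015949 -322.22213439   68.        ] [ 408.0414556 -320.8884825   49.       ] -145.58731188141 -144.86979315473812 39.23213385933175 24.441740247219933
216.49759777275102 -141.05597096730605
[ 407.36719335 -322.2896808    68.38685126] [  2.93902038   1.18703428 146.31158283]
```

View pics/c4.png

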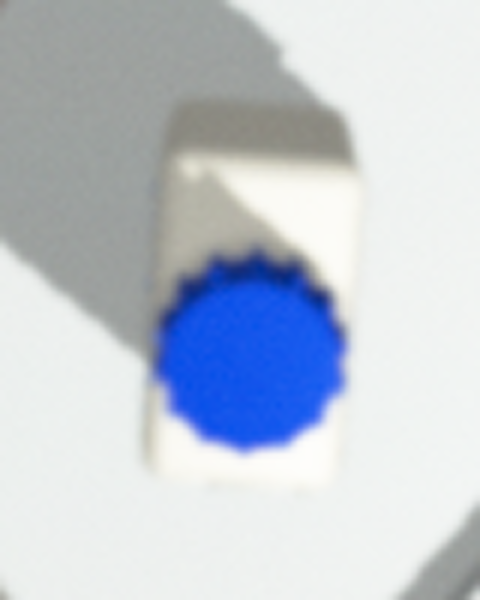

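```bash
python3 -m creep '{"travel":[[2,1,30],[2,1,65],[2,1,100],[2,1,130],[2,1,146],[2,1,146],[2,1,146],[2,1,146],[2,1,146],[2,1,146],[2,1,146],[2,1,146],[2,1,146],[2,1,146]],"twist":[0.03,0.068,0.068,0.068,0.068,0.068,0.068,0.068,0.068,0.068,0.068,0.068,0.068,0.068],"fingers":[50,50,50,50,50,50,50,0,0,0,0,0,0,0]}' 30
```

```text
time_s: 8.07
position: [409.6, -322.1, 57.3]
eef_rot: [0.002, -0.301, 0.953, -0.003]
wrist_force: [0.8, 3.1, 6.0]
grip_width: 0.293
```

```bash
python3 -m creep '{"travel":[[0,0,-20],[0,0,-60],[0,0,-100],[0,0,-140],[0,0,-180],[0,0,-215],[0,0,-215],[0,0,-215]],"twist":[0,0,0,0,0,0,0,0],"fingers":[0,0,0,0,0,0,0,0]}' 30
python3 - <<'E'
from h import *
T=tool(); print(T.round(3)); deg=lambda v:np.degrees(np.arctan2(v[1],v[0]))
print(deg(T[:3,0]), totool([524,53.3,270]))
grab("wrist","w5"); f=load("w5")["f"]; cv2.imwrite("pics/w5c.png",cv2.resize(f[180:,120:440],None,fx=2,fy=2,interpolation=cv2.INTER_CUBIC))
E
```

```text
time_s: 8.73
position: [409.0, -321.5, 275.4]
eef_rot: [0.005, -0.301, 0.953, -0.005]
wrist_force: [0.1, -0.1, -1.1]
grip_width: 0.291
[[-8.18000e-01 -5.75000e-01  1.30000e-02  4.08975e+02]
 [-5.75000e-01  8.18000e-01 -6.00000e-03 -3.21474e+02]
 [-7.00000e-03 -1.30000e-02 -1.00000e+00  2.75350e+02]
 [ 0.00000e+00  0.00000e+00  0.00000e+00  1.00000e+00]]
-144.92324732303356 [-309.46326602  240.68190091    4.41655925]
```

View pics/w5c.png

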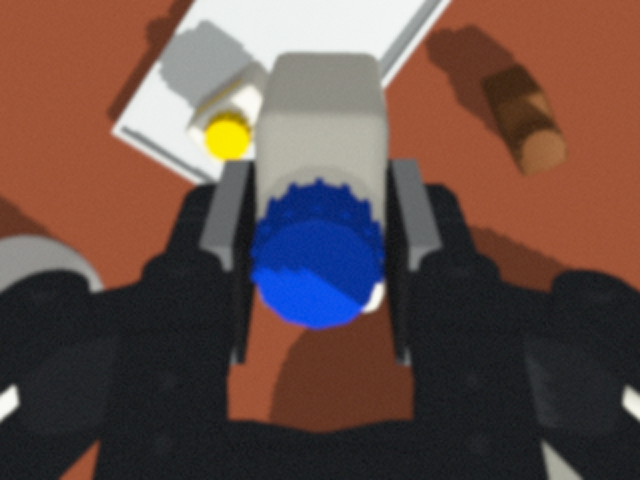

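The bottle is held upright between the pads, with its cap at crop (317,273), and the yellow bottle is still standing in the tray.

```bash
python3 - <<'E'
from h import *
a=load("w5"); T=tool(); zc=T[2,3]+10.7
for xy in [(317,273),(318,253+20)]:
    p=px("w5",120+xy[0]/2,180+xy[1]/2,zc); print(totool(p))
p=px("w5",120+317/2,180+275/2); print("depth",totool(p))
for x,y in [(257,120),(387,120)]: print(totool(px("w5",120+x/2,180+y/2,T[2,3]-8.3)))
print(totool([524,53.3,T[2,3]]))
E
```

```text
[ -1.15877866  -1.38401347 -10.68384445]
[ -1.15717613  -1.20802339 -10.68530816]
depth [  0.45073258  -1.35994127 -13.7688023 ]
[ 20.11766656 -13.03993383   8.31846324]
[20.26506444 11.87498606  8.11159976]
[-309.92124543  239.70490907   -0.60006242]
```

```bash
python3 -m creep '{"travel":[[-12,9,0],[-36,28,0],[-60,47,0],[-85,66,0],[-110,85,0],[-135,104,0],[-160,123,0],[-185,142,0],[-210,161,0],[-235,180,0],[-260,200,0],[-285,220,0],[-302,234,0],[-309,241,0],[-309,241,0],[-309,241,0],[-309,241,0]],"twist":[0,0.04,0.08,0.12,0.16,0.2,0.24,0.28,0.32,0.36,0.4,0.44,0.464,0.464,0.464,0.464,0.464],"fingers":[0,0,0,0,0,0,0,0,0,0,0,0,0,0,0,0,0]}' 30
python3 - <<'E'
from h import *
T=tool(); print(T.round(3)); print(np.degrees(np.arctan2(T[1,0],T[0,0])),totool([523.5,54.2,195]))
E
```

```text
time_s: 10.2
position: [521.8, 52.9, 271.7]
eef_rot: [0.003, -0.074, 0.997, -0.003]
wrist_force: [-0.1, -0.1, -0.7]
grip_width: 0.295
[[-9.89000e-01 -1.47000e-01  7.00000e-03  5.21838e+02]
 [-1.47000e-01  9.89000e-01 -5.00000e-03  5.29150e+01]
 [-6.00000e-03 -6.00000e-03 -1.00000e+00  2.71734e+02]
 [ 0.00000e+00  0.00000e+00  0.00000e+00  1.00000e+00]]
-171.55257659841672 [-1.38586814  1.4715664  76.7360201 ]
```

```bash
python3 -m creep '{"travel":[[-1,1.5,20],[-1.4,1.5,45],[-1.4,1.5,65],[-1.4,1.5,80],[-1.4,1.5,89],[-1.4,1.5,89],[-1.4,1.5,89],[-1.4,1.5,89]],"twist":[0,0,0,0,0,0,0,0],"fingers":[0,0,0,0,0,0,0,0]}' 30
python3 - <<'E'
from h import *
print(tool().round(3)); grab("wrist","w6"); f=load("w6")["f"]; cv2.imwrite("pics/w6c.png",cv2.resize(f[100:380,140:420],None,fx=2.1,fy=2.1,interpolation=cv2.INTER_CUBIC))
E
```

```text
time_s: 10.87
position: [524.3, 53.9, 183.9]
eef_rot: [0.004, -0.073, 0.997, -0.003]
wrist_force: [0.7, -0.0, 0.1]
grip_width: 0.295
[[-9.89000e-01 -1.47000e-01  9.00000e-03  5.24330e+02]
 [-1.47000e-01  9.89000e-01 -4.00000e-03  5.39500e+01]
 [-8.00000e-03 -6.00000e-03 -1.00000e+00  1.83934e+02]
 [ 0.00000e+00  0.00000e+00  0.00000e+00  1.00000e+00]]
```

View pics/w6c.png

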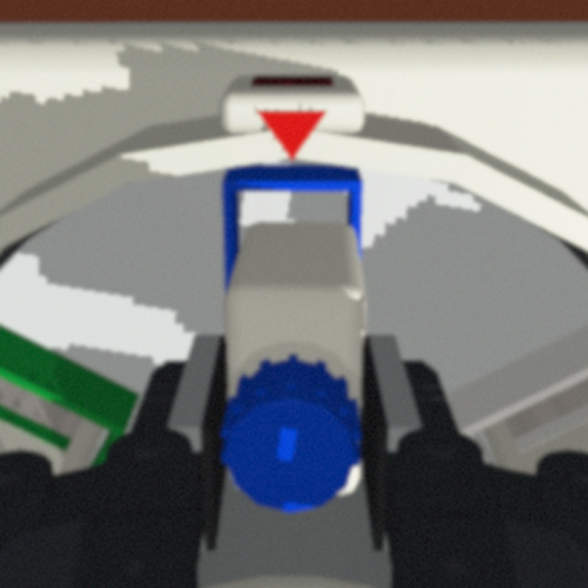

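```bash
python3 - <<'E'
from h import *
print(load("w6")["K"][0])
C=lambda x,y,z:totool(px("w6",140+x/2.1,100+y/2.1,z)).round(1)
print("wall in",C(239,190,116),C(349,190,116),"out top",C(225,180,116),C(361,180,116), C(293,168,116))
for zb in (129,132.5):
  print("bot bottom",C(242,226,zb),C(356,226,zb),"topfront",C(231,288,zb+46),C(362,288,zb+46),"cap",C(291,453,zb+65))
T=tool()
for lp in ([523.4,53.4,116],[524.2,53.3,116]): print(totool(lp).round(1))
E
```

```text
[376.5801091    0.         279.79515572]
wall in [ 25.9 -13.8  67.9] [25.9 13.7 67.7] out top [ 28.4 -17.3  67.9] [28.5 16.6 67.7] [31.5 -0.3 67.8]
bot bottom [ 20.4 -12.4  54.9] [20.4 14.6 54.8] topfront [ 22.5 -11.4   8.9] [22.6 12.1  8.8] cap [  0.7  -0.6 -10. ]
bot bottom [ 21.4 -12.1  51.4] [21.5 14.3 51.3] topfront [ 23.9 -11.1   5.4] [23.9 11.8  5.3] cap [  3.   -0.6 -13.5]
[ 1.6 -0.2 68. ]
[ 0.8 -0.4 68. ]
```

The pointer tip (292,158), the pocket's wall opening (239–349) and the bottle line up. The bottle's bottom is about 1 mm to the right and 1 mm short, so I'll correct that while lowering.

```bash
python3 -m creep '{"travel":[[1,-1,0],[1,-1,4],[1,-1,8],[1,-1,12],[1,-1,16],[1,-1,20],[1,-1,24],[1,-1,26],[1,-1,26],[1,-1,26]],"twist":[0,0,0,0,0,0,0,0,0,0],"fingers":[0,0,0,0,0,0,0,0,0,0]}' 30
```

```text
time_s: 11.75
position: [523.8, 52.9, 157.9]
eef_rot: [0.004, -0.074, 0.997, -0.002]
wrist_force: [0.3, 0.2, -0.7]
grip_width: 0.293
```

```bash
python3 -m creep '{"travel":[[0,0,2],[0,0,4],[0,0,5],[0,0,6],[0,0,6],[0,0,6]],"twist":[0,0,0,0,0,0],"fingers":[0,0,0,0,0,0]}' 30; python3 -m creep '{"travel":[[0,0,1],[0,0,2],[0,0,2],[0,0,2]],"twist":[0,0,0,0],"fingers":[0,0,0,0]}' 30
```

```text
time_s: 12.25
position: [523.8, 52.8, 151.9]
eef_rot: [0.004, -0.074, 0.997, -0.003]
wrist_force: [0.3, 1.0, 0.4]
grip_width: 0.295
time_s: 12.58
position: [524.1, 52.9, 150.3]
eef_rot: [0.005, -0.074, 0.997, -0.003]
wrist_force: [-1.4, 0.1, 3.2]
grip_width: 0.293
```

```bash
python3 -m creep '{"travel":[[0,0,1],[0,0,1],[0,0,1]],"twist":[0,0,0],"fingers":[0,0,0]}' 30; python3 -m creep '{"travel":[[0,0,1],[0,0,1.5],[0,0,1.5]],"twist":[0,0,0],"fingers":[0,0,0]}' 30
```

```text
time_s: 12.83
position: [524.2, 52.9, 150.3]
eef_rot: [0.005, -0.074, 0.997, -0.003]
wrist_force: [-1.3, -0.0, 6.1]
grip_width: 0.292
time_s: 13.08
position: [524.3, 52.8, 150.2]
eef_rot: [0.005, -0.074, 0.997, -0.003]
wrist_force: [-2.7, -0.3, 8.9]
grip_width: 0.295
```

The TCP stopped at 150.3 mm, as predicted for floor contact, and the force is rising (9 N). Release, rise and look.

```bash
python3 -m creep '{"travel":[[0,0,0],[0,0,0],[0,0,0],[0,0,0],[0,0,-10],[0,0,-30],[0,0,-60],[0,0,-95],[0,0,-130],[0,0,-160],[0,0,-160],[0,0,-160]],"twist":[0,0,0,0,0,0,0,0,0,0,0,0],"fingers":[42,42,42,42,42,42,42,42,42,42,42,42]}'
python3 - <<'E'
from h import *
grab("wrist","w7"); f=load("w7")["f"]; cv2.imwrite("pics/w7c.png",cv2.resize(f[60:340,120:440],None,fx=2.1,fy=2.1,interpolation=cv2.INTER_CUBIC)); grab("top","t7")
d=px("w7",280,200); print(d)
E
```

```text
time_s: 14.08
position: [523.2, 53.8, 312.8]
eef_rot: [0.008, -0.074, 0.997, -0.002]
wrist_force: [-0.2, -1.2, -0.8]
grip_width: 0.496
[527.80554891  53.9698838  162.67087129]
```

View pics/w7c.png

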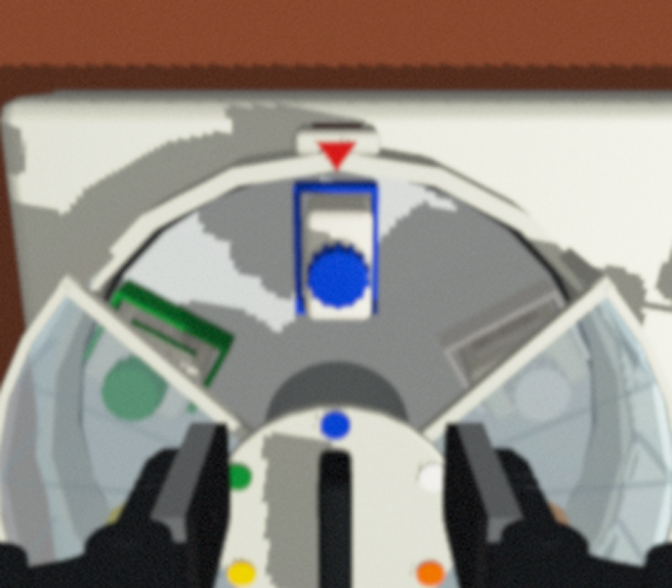

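The bottle stands inside the pocket, with the cap at crop (338,277), the pocket centred at 336 and the pointer at 337. One last numeric check, then hand in.

```bash
python3 - <<'E'
from h import *
C=lambda x,y,z:px("w7",120+x/2.1,60+y/2.1,z)
deg=lambda v:np.degrees(np.arctan2(v[1],v[0]))
c=(C(238,477,178)+C(430,573,178)+C(431,477,178)+C(242,573,178))/4
print("hub",c,"dot",deg(C(336,425,178)-c),"ptr",deg(C(337,150,125)-c)); k=C(338,277,161); print("cap",k,deg(k-c),np.hypot(*(k-c)[:2]))
a,b=load("t0")["f"],load("t7")["f"]; d=cv2.absdiff(a,b)[100:280,300:385].max(2); ys,xs=np.where(d>60); print("changed px tray/jar zone",len(xs),xs.min()+300 if len(xs) else "",xs.max()+300 if len(xs) else "",ys.min()+100,ys.max()+100)
robot.job_done()
E
```

```text
hub [613.02302171  66.57556477 178.        ] dot -171.84178261083673 ptr -171.6277550231622
cap [521.88055856  53.79763836 161.        ] -172.01930327351616 92.03381983202047
changed px tray/jar zone 444 324 367 196 270
the job is handed in; nothing more can be done
```

```bash
python3 - <<'E'
from h import *
for t in("t0","t7"):
    f=load(t)["f"].astype(int)[180:280,315:373]; m=(f[...,2]>180)&(f[...,1]>140)&(f[...,0]<80); y,x=np.where(m); print(t,x.mean()+315,y.mean()+180,len(x))
d=cv2.absdiff(load("t0")["f"],load("t7")["f"]).max(2)>60
print("jar/glue",d[95:160,300:385].sum(),"yellow",d[190:222,335:362].sum())
E
```

```text
t0 347.85333333333335 206.56 75
t7 nan nan 0
jar/glue 0 yellow 69<stdin>:3: RuntimeWarning: Mean of empty slice.
  ret = ret.dtype.type(ret / rcount)
```

```bash
python3 - <<'E'
from h import *
a,b=[cv2.resize(load(t)["f"][180:280,300:385],None,fx=4.4,fy=4.4) for t in("t0","t7")]; cv2.imwrite("pics/cmp.png",np.hstack([a,b]))
E
python3 - <<'E'
from h import *
for t in("t0","t7"):
    L=load(t); h=cv2.cvtColor(L["f"],cv2.COLOR_BGR2HSV)[180:280,315:373]; m=(abs(h[...,0].astype(int)-27)<6)&(h[...,1]>170); y,x=np.where(m); print(t,len(x),x.mean()+315 if len(x) else 0,y.mean()+180 if len(x) else 0, L["d"][207,348], L["f"][207,348])
E
```

```text
t0 72 347.81944444444446 206.47222222222223 961.6304 [ 10 208 233]
t7 69 347.7536231884058 206.3768115942029 962.5051 [ 10 152 179]
```

The blue-capped bottle is loaded and the job is handed in, at about 14 s of the 67 s allowed.

I gripped the hub bar, turned the carousel about 71° clockwise until the blue pocket was at the red pointer, and let go. I then carried the bottle upright from the tray and lowered it into the pocket. I released it once it stood on the floor: the TCP stopped at 150.3 mm, as predicted, with the contact force rising to about 9 N.

**Last checks**
- **Angles:** pointer at -171.6°, blue dot at -171.8° and bottle cap at -172.0°, so they agree within about 0.4°.
- **Seating:** the cap top read 163 mm, against 161 mm expected. The cap lies about 2 mm farther from the carousel's axis than the pocket's nominal centre, within measurement error and the clearance.
- **Other items:** the jar and glue stick areas are unchanged in the top view. My first yellow-cap test found nothing, because its brightness threshold failed on a cap that was darker in the later picture (probably the arm's shadow). A hue check on the saved images, run after handing in, put the cap within 0.1 px of its starting place. I had hoped to confirm this by eye, but had reached the 12-picture limit.

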